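# Open the lamp bay of a slit-lamp power unit

### The job

Open the lamp bay of the slit lamp's power unit using the fingertips only: first press the snap tab all the way in, flush with the deck, then push the released cover forward off its seat, over the tab, until the bay is wholly uncovered and the cover lies flat on the ledge. Push the cover, do not lift it, do not touch the bulb inside the bay, and leave the bottle, the carton and the screwdriver where they are.

Things in the scene. Friction and masses are not known exactly. Their poses are not given: they have to be found in the camera images.
- unit: Fixed white lamp power unit, 270 x 110 mm, flat deck 60 mm above the table. Origin on the table, z up; its x is the way the cover is pushed. Along x (mm from origin): bare deck with room for a fingertip behind the cover -140 to -85; cover's seat -80 to 10; bay -70 to 0; snap tab 12.5 to 55.5; ledge (deck beyond the seat, tab included) 10 to 124; 9 mm high end stop 124 to 130.
- bay (a point): Centre of the bay's mouth, at deck height under the seated cover: a hole 70 mm along x, 60 mm wide, 30 mm deep. Axes as the unit's. Beside seat and ledge stand side guides, 11 mm high, 83 mm apart; along the seat they carry lips 68 mm apart, 11 to 15 mm above the deck, which keep the cover down. Low stops behind its rear corners, 68 mm apart, bar it from going back.
- cover: Loose grey plastic cover, 80 to 170 g: plate 90 mm (x) by 80 mm, top 9 mm above the deck, on 4 mm side runners; rib 8 mm thick, 56 mm wide, up to 24 mm above the deck along its rear edge. Origin: centre of its underside, at deck height; axes as the unit's. Origin on the unit's x: -35 mm seated, over 45 mm when the bay is wholly uncovered, 79 mm at the end stop.
- cover_rear (a point): Middle of the cover's flat rear face (rib and plate flush), where to push: 45 mm behind the cover's origin, 16 mm above the deck; the face reaches from 4 to 24 mm above the deck. Axes as the cover's. The cover slides easily (about 1 N) once the tab is in; before that the tab bars its way.
- tab (a joint): Snap tab travel in m: 0 = standing 10 mm proud of the deck, just ahead of the cover's front edge; 0.010 = all the way in, flush with the deck. It needs about 5 N straight down, and stays where it is pressed to (it does not spring back). The cover can pass over it from about 0.006.
- tab_top (a point): Centre of the flat top of the snap tab, a black block 43 mm along the unit's x by 34 mm wide. It moves down with the tab.
- bulb: Small glass bulb standing in the bay under the cover, fixed, 18 mm wide, 22 mm tall; its top is 8 mm below the deck. Origin: centre of its foot, 30 mm above the table.
- bottle: Bystander: round white bottle, 48 mm diameter, 120 mm tall, standing beside the unit. Origin: centre of its underside.
- carton: Bystander: small white lamp carton with a blue band, 45 x 45 x 75 mm tall, standing beside the unit. Origin: centre of its underside.
- screwdriver: Bystander: screwdriver 160 mm long lying on the table beside the unit. Origin: about mid-length, lying along its x axis.
Not all that is in view belongs to the job. Of the things that look like the cover, the largest one is meant.

How it is judged:
By the outcome, as a careful person would: the job done as asked, in the order asked, and still so for the second after the job is handed in, with the robot touching nothing.
It also fails if it takes over 40 s, if anything falls off the work surface, if the arm or the gripper's body presses on something with over 40 N, if the wrist force passes 120 N, or if a joint passes its speed limit or range.

### The arm

A 6-joint arm with a two-finger parallel gripper is mounted at the origin on the work surface. World frame = base frame: x ahead of the robot, y to its left, z up, the work surface at z = 0. Lengths are in mm, angles in rad, forces in N, time in s.
With the tool pointing down it reaches from about 250 to 850 mm from the base axis. Payload 12.5 kg.
Tool frame: the origin (TCP) lies on the front face of the gripper's body, between the roots of the fingers; the fingertips stand arm.tip_extent ahead of it and the grasp point (between the pads) lies 65 mm ahead of it (arm.tip_extent is the distance from the TCP to the fingertips, in mm); z points along the fingers, y is the direction in which the jaws open and shut (so a half turn about z gives the same grasp; the last joint's range is limited). The gripper opens to 93 mm and grips with 3 to 60 N. Pads are 15 mm wide; open, the fingers measure 128 mm over their backs; the gripper's body (75 mm by 188 mm) begins 65 mm behind the grasp point.
Start: joints at [1.084, 0.351, 1.652, -0, 1.139, -0.085], TCP at [215.06, 506.196, 302.733] pointing down, gripper open.
Joint ranges: [-2.75, 2.75], [-0.79, 2.1], [0.01, 2.65], [-1.57, 4.71], [0.07, 3.14], [-2.87, 2.87]. Speed limits (rad/s): [2.22, 2.22, 2.79, 3.14, 3.14, 3.14].

### API

Orientations are given as a 3x3 rotation matrix whose columns are the frame's x, y, z axes.
In Python, from bench import arm gives the robot as it stands. Calls block until the motion is done:
- arm.goto(position, orientation): joint-space move of the TCP to a pose.
- arm.move_linear(position, rot=None, rate=150): straight line of the TCP; rot=None keeps the orientation; rate is the mean speed in mm/s.
- arm.move_joints(angles): joint-space move.
- arm.command_gripper(opening): opening from 0.0 (shut) to 1.0 (fully open); the grip force is fixed at half the most; returns when the fingers have stopped.
- arm.hold(seconds).
- arm.solve_ik(position, orientation): joint angles nearest the present ones, or None.
- arm.observe(): the state.
- arm.grab_frame(name): name is "scene" or "top"; returns a dict with "pixels" (420x560x3 uint8, red, green, blue), "K" (3x3 intrinsics, pixels), "R" (3x3) and "t" (3): a world point X has camera coordinates R X + t. Camera axes: x right, y down, z forward; pixel columns grow to the right and rows downward; lengths in mm; the calibration is good to about 2 mm. A picture is of the moment at which its call begins. There is no depth.
A pose or a line that the arm cannot do raises arm.PlanningError and nothing moves.
- arm.finish_job(): hands the job in, once; it reports no verdict.
Trained networks look in the newest picture that a camera, given by its name, has taken for a name from the list of things; names that differ only in an ending like _2 or _b are one class to them, and where a whole thing is asked for, a point or a joint stands for the part that bears it (a point fixed in the world has none). Each returns a list of dicts, best first, with "confidence" (0 to 1); they miss things now and then, are a little off and sometimes report something else, mostly with a low value. They report only what shows in the picture. A call takes as long as a camera call. They do not tell look-alikes from the thing itself.
- arm.spot_in(camera, label): "position" ([x, y, z] in mm, in the coordinates of the camera as it stood for that picture, good to about 4 mm: the middle of the surface that is visible of it).
The state is a dict: "time": time; "joint_pos": joint angles; "qd": joint speeds; "joint_torque": joint torques, N m; "tool_pos": TCP position; "ee_rot": TCP orientation; "ft_force": force on the tool from outside, world axes, zero at the start; "moment": the same for the moment, N m; "opening": opening from 0.0 (shut) to 1.0 (fully open).
Only numpy, scipy, OpenCV 4.12 (cv2) and the standard library are available. Lean on these libraries where they do the work, as an engineer would, in place of code of your own. Each camera call takes 0.05 s, during which the arm holds its last target. There are 200 camera calls.

## Working session

There is one attempt and no reset: what is moved stays moved. The work goes in short steps, each a Python script; the robot and the scene stay as the last script left them, time stands still between calls to the robot, and variables do not carry over. Pictures are saved under pics/ and viewed, about 8 in all and at most 12, crops included, and the job is handed in when it is done.

```bash
mkdir -p pics; ls; cat > h.py <<'E'
import numpy as np, cv2
from bench import arm
def snap(cam,fn):
    f=arm.grab_frame(cam); cv2.imwrite('pics/'+fn,f['pixels'][:,:,::-1]); return f
def world(f,p): return f['R'].T@(np.array(p)-f['t'])
def pix(f,X):
    c=f['R']@np.array(X)+f['t']; u=f['K']@c; return u[:2]/u[2]
def ray(f,u,z):
    d=f['R'].T@np.linalg.inv(f['K'])@np.array([u[0],u[1],1.]); C=-f['R'].T@f['t']
    return C+d*(z-C[2])/d[2]
E
python3 - <<'E'
from h import *
np.set_printoptions(precision=1,suppress=True)
print(arm.tip_extent)
for c in ['scene','top']:
    f=snap(c,c+'1.png'); print(c,-f['R'].T@f['t'])
    for l in ['unit','cover','tab_top','cover_rear','bottle','carton','screwdriver','bulb']:
        for d in arm.spot_in(c,l):
            w=world(f,d['position']); print(l,round(d['confidence'],2),w,pix(f,w))
E
```

```text
pics
84.1
scene [1115.9 -103.9  568.4]
unit 0.91 [648.2 -65.1  63.6] [262.6 243.1]
unit 0.42 [ 568.3 -103.8   68.8] [237.5 210.4]
cover 0.88 [ 570.  -105.9   67.5] [236.4 211.6]
cover 0.8 [ 546.2 -308.8    8.4] [130.3 232.6]
cover 0.64 [377.4 -81.6   5.4] [245.1 173.7]
tab_top 0.77 [632.5 -60.3  71.6] [264.7 232.9]
cover_rear 0.98 [ 568.1 -104.3   68.6] [237.2 210.4]
cover_rear 0.81 [ 543.3 -311.     3.4] [130.  233.4]
cover_rear 0.57 [371.9 -83.5   8.9] [244.1 171.1]
bottle 0.56 [ 657.1 -215.1   69.5] [171. 251.]
carton 0.59 [527.3  32.   50.9] [306.9 198.7]
screwdriver 0.59 [ 806.3 -110.7   16.8] [241.2 345.7]
screwdriver 0.41 [ 568.5 -101.    67.5] [239.1 210.9]
top [416.6 -21.6 948.7]
unit 0.89 [606.1 -73.7  61.3] [314.6 209.3]
cover 0.94 [377.4 -83.9   5.9] [320.6 338.5]
cover 0.75 [ 572.  -107.4   64.8] [333.9 227.5]
cover 0.73 [ 542.1 -303.6    6.4] [435.3 247.9]
cover 0.28 [608.2 -76.2  61.8] [315.9 208. ]
tab_top 0.86 [625.8 -66.1  74. ] [310.5 197. ]
cover_rear 0.63 [ 570.  -100.1   71.2] [330.1 228. ]
cover_rear 0.6 [ 546.1 -308.7    5.5] [437.7 245.9]
cover_rear 0.58 [371.4 -83.8   2.1] [320.4 341.9]
bottle 0.68 [ 633.1 -207.2   78.3] [389.7 192.1]
carton 0.84 [502.5  26.9  73.4] [258.  266.4]
screwdriver 0.89 [ 791.9 -108.2   26.5] [329.7 119.6]
```

```bash
python3 - <<'E'
import cv2
a=cv2.imread('pics/top1.png')[60:390,200:500]; cv2.imwrite('pics/topc.png',cv2.resize(a,None,fx=1.8,fy=1.8,interpolation=cv2.INTER_CUBIC))
a=cv2.imread('pics/scene1.png')[120:370,90:390]; cv2.imwrite('pics/scenec.png',cv2.resize(a,None,fx=2.4,fy=2.4,interpolation=cv2.INTER_CUBIC))
E
```

```text
(no output)
```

View pics/topc.png

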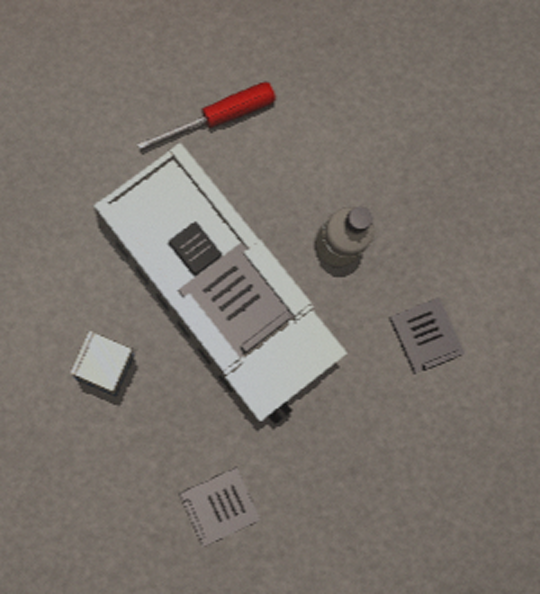

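View pics/scenec.png

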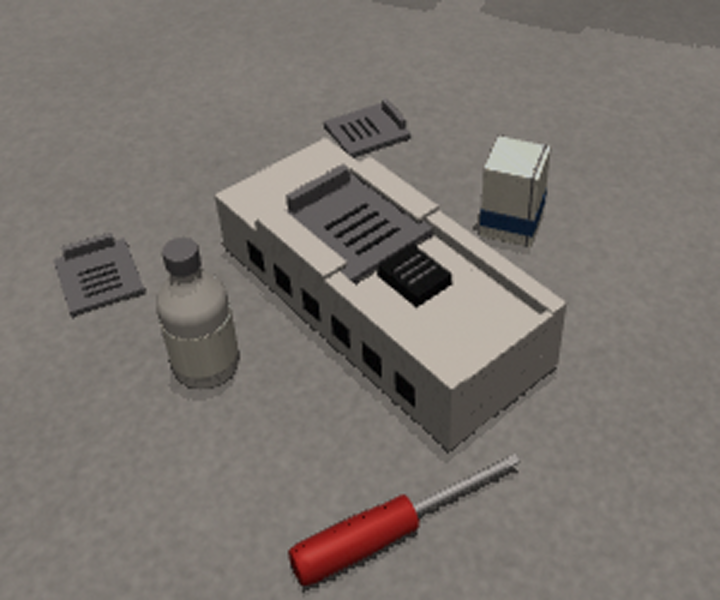

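The real cover is the one seated on the unit, at top px (334,227) and scene px (236,212). It is visibly the largest. The other two grey covers, at top px (320,338) and (437,246), lie on the table and are smaller. Next I fit the unit pose from the deck corners and check it with one enlarged overlay.

```bash
cat >> h.py <<'E'
def unit2w(p,o,th):
    c,s=np.cos(th),np.sin(th); return np.array([o[0]+c*p[0]-s*p[1],o[1]+s*p[0]+c*p[1],p[2]])
E
python3 - <<'E'
from h import *
from scipy.optimize import least_squares
np.set_printoptions(precision=1,suppress=True)
F={c:arm.grab_frame(c) for c in['top','scene']}
T=lambda u,v:(200+u/1.8,60+v/1.8); S=lambda u,v:(90+u/2.4,120+v/2.4)
# model: x -140..130, y +-55 ; rear z60, front z69
obs=[('top',T(347,353),(-140,-55,60)),('top',T(265,420),(-140,55,60)),('top',T(180,145),(130,-55,69)),('top',T(97,205),(130,55,69)),
 ('scene',S(216,196),(-140,-55,60)),('scene',S(452,388),(130,-55,69)),('scene',S(565,306),(130,55,69)),('scene',S(450,452),(130,-55,0))]
r=lambda q:np.concatenate([pix(F[c],unit2w(m,q[:2],q[2]))-u for c,u,m in obs])
s=least_squares(r,[606,-74,0.6],x_scale=[10,10,.1],loss='soft_l1'); print(s.x,r(s.x).reshape(-1,2))
np.save('pose.npy',s.x)
q=s.x
out=[]
for c,(x0,y0,w,h,k) in {'top':(240,130,160,180,3),'scene':(160,160,180,160,2.8)}.items():
    im=cv2.resize(F[c]['pixels'][y0:y0+h,x0:x0+w,::-1].copy(),None,fx=k,fy=k,interpolation=cv2.INTER_CUBIC)
    def rect(xa,xb,y,z,col):
        P=[(pix(F[c],unit2w((a,b,z),q[:2],q[2]))-[x0,y0]+.5)*k for a,b in((xa,-y),(xb,-y),(xb,y),(xa,y))]
        cv2.polylines(im,[np.int32(P)],True,col,1)
    rect(-140,130,55,60,(0,255,0)); rect(-80,10,40,69,(0,0,255)); rect(-80,-72,28,84,(255,255,0)); rect(12.5,55.5,17,70,(0,255,255))
    out.append(cv2.resize(im,(400,500)) if 0 else im[:448,:400] if c=='scene' else im)
H=max(i.shape[0] for i in out); out=[cv2.copyMakeBorder(i,0,H-i.shape[0],0,0,0) for i in out]
o=np.hstack(out); print(o.shape); cv2.imwrite('pics/ov.png',o[:600,:800])
E
```

```text
[599.8 -84.    0.7] [[ 0.8 -0.5]
 [-1.9  0.5]
 [ 0.3 -1.4]
 [-1.5  0.3]
 [-1.2 -0.9]
 [-0.2  0.7]
 [ 0.4 -1.4]
 [-0.3  0.1]]
(540, 880, 3)
```

View pics/ov.png

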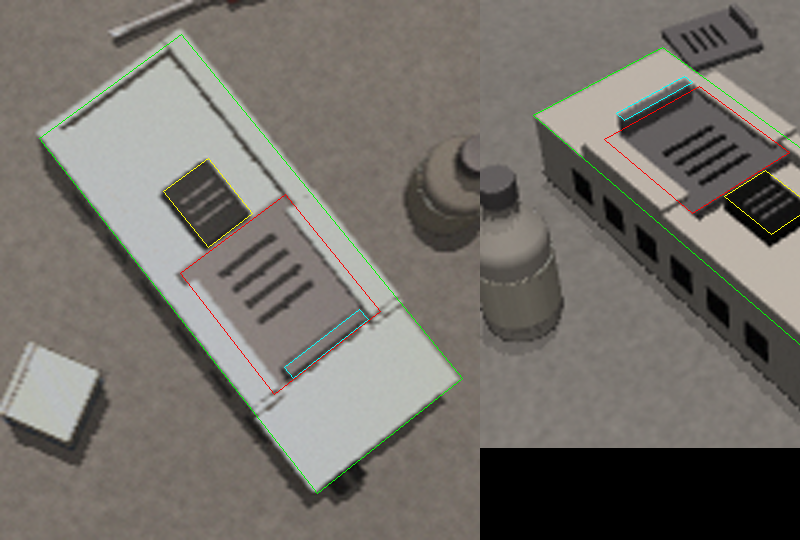

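The overlay fits to about 2–3 mm in both views, and the grey cover in the red outline is the one on the unit. Next: close the gripper and press the tab with force feedback.

```bash
cat >> h.py <<'E'
Q=np.load('pose.npy'); L=arm.tip_extent
def Rm(s):
    c,n=np.cos(Q[2]),np.sin(Q[2]); ux=np.array([c,n,0])*s; uy=np.array([-n,c,0])*s
    return np.column_stack([-ux,uy,[0,0,-1]])
def tip(x,y,z): return unit2w((x,y,z+L),Q[:2],Q[2])
def force(): 
    f=arm.observe()['ft_force']; c,n=np.cos(Q[2]),np.sin(Q[2])
    return np.array([c*f[0]+n*f[1],-n*f[0]+c*f[1],f[2]])
E
python3 - <<'E'
from h import *
np.set_printoptions(precision=2,suppress=True)
print('pose',Q,'t',arm.observe()['time'])
j0=np.array(arm.observe()['joint_pos'])
best=None
for s in(1,-1):
    js=[arm.solve_ik(tip(x,0,z),Rm(s)) for x,z in((34,130),(34,60),(-95,70),(20,70))]
    print(s,[None if j is None else np.array(j) for j in js])
    if all(j is not None for j in js):
        d=np.abs(np.array(js[0])-j0).max()
        if best is None or d<best[0]: best=(d,s)
s=best[1]; open('s','w').write(str(s))
arm.command_gripper(0.0); arm.goto(tip(34,0,130),Rm(s)); arm.move_linear(tip(34,0,76)); arm.hold(.2)
f0=force(); print('f0',f0)
z=74
while z>=54:
    arm.move_linear(tip(34,0,z),rate=20); f=force()-f0
    print(z,arm.observe()['tool_pos'][2]-L,f)
    if f[2]>20: break
    z-=1
arm.hold(.1); print(force()-f0, arm.observe()['tool_pos'][2]-L)
arm.move_linear(tip(34,0,110)); print('t',arm.observe()['time'])
E
```

```text
pose [599.82 -84.04   0.65] t 1.0
1 [array([-0.17,  0.59,  1.51, -0.  ,  1.04, -2.4 ]), array([-0.17,  0.68,  1.55, -0.  ,  0.91, -2.4 ]), array([-0.35,  0.54,  1.79, -0.  ,  0.82, -2.57]), array([-0.19,  0.65,  1.57, -0.  ,  0.92, -2.41])]
-1 [array([-0.17,  0.59,  1.51, -0.  ,  1.04,  0.75]), array([-0.17,  0.68,  1.55, -0.  ,  0.91,  0.75]), array([-0.35,  0.54,  1.79, -0.  ,  0.82,  0.57]), array([-0.19,  0.65,  1.57, -0.  ,  0.92,  0.73])]
f0 [ 1.08  0.32 -0.43]
74 74.10485625600606 [-1.56 -0.57  0.74]
73 72.92942457340575 [-1.59 -0.07  1.31]
72 71.93033387268133 [-1.24 -0.15 -0.14]
71 70.90139924219085 [-1.25 -0.6   0.6 ]
70 70.0631528988159 [-0.79 -0.92  1.18]
69 69.19956152257114 [-1.2  -1.1   3.28]
68 68.07130051796727 [-0.48 -0.94  4.15]
67 66.96629456949651 [-1.02 -1.14  3.43]
66 65.91007990939715 [ 0.05 -0.88  3.39]
65 64.91858520341648 [ 0.6  -1.97  2.89]
64 63.930893237529204 [ 0.48 -0.79  2.82]
63 62.91895882337576 [ 0.66 -2.25  2.37]
62 61.92237238182304 [ 1.14 -1.54  3.75]
61 60.92189571542286 [ 0.51 -2.69  3.38]
60 60.24044299505107 [ 0.02 -1.05  7.22]
59 60.19100134053102 [-2.99  1.54 16.16]
58 60.06898505367022 [-6.32  4.19 25.53]
[-5.87  4.14 24.36] 60.088764600779854
t 10.5167
```

The tab bottomed at deck height: the tip stopped at z 60.1 with a hard force rise. Next I push the cover in monitored steps.

```bash
python3 - <<'E'
from h import *
np.set_printoptions(precision=2,suppress=True)
f=snap('top','top2.png')
arm.move_linear(tip(-108,0,110),rate=200); arm.move_linear(tip(-108,0,67),rate=100); arm.hold(.1)
f0=force(); print('f0',f0)
ok=True
for x in [-95,-90,-86]+list(range(-80,11,10)):
    arm.move_linear(tip(x,0,67),rate=40); g=force()-f0
    print(x,g)
    if abs(g[0])>12 or abs(g[2])>12: ok=False; break
arm.hold(.2)
if ok:
    arm.move_linear(tip(x-12,0,67),rate=80); arm.move_linear(tip(x-12,0,115)); arm.move_linear(tip(-160,0,200),rate=250)
print('t',arm.observe()['time'])
f=snap('top','top3.png'); g=snap('scene','scene3.png')
for c,fr in(('top',f),('scene',g)):
    for l in('cover','tab_top','bulb'):
        for d in arm.spot_in(c,l):
            w=world(fr,d['position'])-[*Q[:2],0]; a,b=np.cos(Q[2]),np.sin(Q[2]); print(c,l,round(d['confidence'],2),a*w[0]+b*w[1],-b*w[0]+a*w[1],w[2])
A=cv2.resize(cv2.imread('pics/top3.png')[110:330,230:430],(400,440),interpolation=2)
B=cv2.resize(cv2.imread('pics/scene3.png')[140:360,140:340],(400,440),interpolation=2)
cv2.imwrite('pics/after.png',np.hstack([A,B]))
E
```

```text
f0 [-0.94 -0.77  0.29]
-95 [ 0.58  0.42 -0.81]
-90 [1.07 0.22 0.46]
-86 [1.12 1.79 0.75]
-80 [1.48 0.73 0.  ]
-70 [0.19 1.26 0.3 ]
-60 [0.51 1.21 0.18]
-50 [ 0.47  0.37 -0.06]
-40 [ 0.91  0.78 -0.59]
-30 [0.6  1.07 0.07]
-20 [ 2.13  0.75 -0.02]
-10 [0.85 0.65 0.08]
0 [-0.44  0.5   0.32]
10 [1.19 1.08 0.17]
t 18.8417
top cover 0.97 -179.92303998075798 137.01797085558806 7.3664379297359
top cover 0.66 66.29179554640871 2.043478907794924 64.53742086483518
top tab_top 0.51 15.090236667966991 -2.7320083674290094 61.0740280627348
top bulb 0.62 -33.524549826233574 5.5782636884182235 42.943614044265495
scene cover 0.88 64.60887934485842 0.33001811224545463 65.97866299248585
scene cover 0.65 -180.47446237111532 -144.0531223942416 7.484609014194342
```

View pics/after.png

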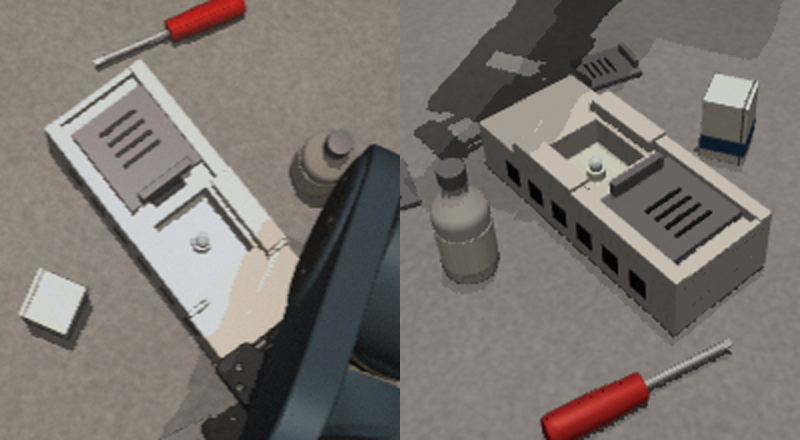

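The view shows the bay fully open with the bulb visible, at top-crop px (202,242). The cover lies flat on the ledge past the bay, and the bystanders look unmoved. I'm handing the job in.

```bash
python3 - <<'E'
from h import *
a=cv2.imread('pics/top1.png').astype(int);b=cv2.imread('pics/top3.png').astype(int)
for n,(u,v,w) in dict(carton=(258,266,20),screwdriver=(320,118,30)).items():
    print(n,np.abs(a-b)[v-w//2:v+w//2,u-w:u+w].mean())
arm.finish_job(); print(arm.observe()['time'])
E
```

```text
carton 18.28125
screwdriver 13.878148148148147
the job is handed in; nothing more can be done
the job is handed in; nothing more can be done
```

The pixel difference is larger than I expected, so I'm checking the saved pictures for real motion.

```bash
python3 - <<'E'
import cv2
for c,B in (('top',dict(carton=(258,266),driver=(315,118),bottle=(389,192),bg=(220,180),unitfront=(275,155))),('scene',dict(carton=(303,195),driver=(240,345),bottle=(171,250)))):
    a=cv2.imread(f'pics/{c}1.png',0);b=cv2.imread(f'pics/{c}3.png',0)
    for n,(u,v) in B.items():
        t=a[v-22:v+22,u-28:u+28]; r=cv2.matchTemplate(b[v-37:v+37,u-43:u+43],t,cv2.TM_CCOEFF_NORMED); _,m,_,l=cv2.minMaxLoc(r); print(c,n,round(m,3),l[0]-15,l[1]-15)
E
```

```text
top carton 0.999 0 0
top driver 0.997 0 0
top bottle 0.548 0 0
top bg 0.821 0 0
top unitfront 0.6 0 0
scene carton 1.0 0 0
scene driver 1.0 0 0
scene bottle 0.959 0 0
```

The lamp bay is open: I pressed the snap tab flush first, then pushed the cover forward off its seat, and handed the job in. I used closed fingertips for both steps, and no verdict was reported.

- **Tab:** it gave way at about 3–4 N. It then stopped hard with the tip at z = 60.1 mm, deck height, under 25 N. I did not measure its travel any other way, since the cover now lies over most of it.
- **Cover:** the push met only about 1–2 N. The networks put the cover at about x = 65 mm on the unit (over 45 mm needed), and by the push it is about 62 mm. The picture shows it flat on the ledge with the bay and bulb fully visible.
- **Bulb:** the fingertips stayed about 7 mm above the deck while pushing, so they did not come near it.
- **Bystanders:** a first raw pixel comparison disagreed, with differences of 14–18 grey levels for the carton and screwdriver. Template matching showed no shift for either in both views (0.997 or better), so I put that down to a brightness change. The bottle also showed no shift. Its match was 0.96 in the scene view but only 0.55 in the top view, where the arm partly hid it.
- **Time:** about 19 s had passed on the robot's clock when I last read it, before hand-in. The gripper was already clear of everything.

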